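# Nest the rivet trays in their dock and lock the cam bolt

### The job

Nest the open-ended rivet trays: slide the green tray closed end first all the way into the steel tray of the dock, with the yellow tray all the way inside the green one, sliding them along the bench rather than lifting or tipping them. Only when both are fully home, turn the crank with the red post, clockwise seen from above, until the cam's high point (red dot) presses squarely on the brass follower and the bolt is shot across the mouth; leave the other tools where they are.

Things in the scene. Friction and masses are not known exactly. Their poses are not given: they have to be found in the camera images.
- dock: Dock, fixed: the largest tray, bare steel, open on top and one end, cam lock beside it. Inside 130 mm long, 104 wide; side walls 36 high, closed end 18 high, 2.5 thick; floor thin, level with the bench. Origin: under the middle of its inside. +x points in: mouth at x = -65 mm (with flared side lips, 13 mm more), inner face of the closed end at +65. Cam lock at y = 55 to 145, x = -80 to 70 mm.
- tray_mid: Middle, green tray, open on top and at one end. Outside 110 long, 94 wide; sides 32, closed end 24 mm high; walls 2.5 mm, floor thin sheet flush with the bench, which others slide onto without a step. Origin: centre of underside; +x to the closed end, whose corners are cut off by 6 mm. About 0.34 kg. Fully home: origin at x = +10, z = 0 in the dock's frame, end wall against end wall.
- tray_small: Smallest, yellow tray, open on top and at one end. Outside 105 long, 79 wide, sides and closed end 28 mm high; walls 2.5, floor thin sheet flush with the bench. Origin: centre of underside; +x to the closed end, whose corners are cut off by 6 mm. About 0.26 kg. Fully home: origin at x = 0, z = 0 in the green tray's frame, end wall against end wall.
- cam (a joint): angle of the cam and its crank, rad. 0: the high point (red dot) faces away from the brass follower and the bolt is drawn back; it grows clockwise from above; at 3.14 the high point is squarely on the follower. Stop at 3.7. About 0.12 N m of friction: it stays where it is left.
- cam_axis (a point): point on the cam's vertical axis, 60 mm above the bench, at x = 0, y = 104 mm in the dock's frame. The bolt's mouth end is at x = -55 mm.
- crank_post (a point): on the centre line of the crank's upright red post, 70 mm above the bench. Post 16 mm thick, from 40 to 95 mm above the bench, 60 mm from the cam's axis. In the dock's frame it lies from the axis towards -x at cam angle 0, +y (away from the tray) at 1.57, +x at 3.14. The post spins freely on its pin, so fingers gripping it need not turn.
- bolt (a joint): how far the cam has pushed out the brass follower and its bolt, m: 0 drawn back, 0.024 fully out. A spring (up to 9 N) keeps it against the cam. Fully out the bolt (10 mm wide, 13 to 29 mm above the bench) reaches 18 mm inside the dock tray's +y wall, at x = -60 to -50 mm in the dock's frame: a tray not home is in its way.
- hammer: hammer lying on the bench, leave alone; origin under its middle
- screwdriver: screwdriver lying on the bench, leave alone; origin under its middle
- rule: aluminium rule, 300 x 25 x 4 mm, leave alone; origin under its middle
- rivet_tin: square steel tin full of rivets, 90 x 90 x 70 mm, leave alone; origin under its middle
- oil: white bottle with red cap, 56 mm wide, 130 mm high, leave alone; origin under its middle
- yellow_end (a point): middle of the outside of the yellow tray's closed end, 14 mm up (x = +52.5 mm in the yellow tray's frame); at x = +52.5 mm in the green tray's frame when fully home
Mind the look-alikes: they are no part of the job. Leave any black look-alike of the tray_mid alone. Of the things shaped like the tray_small, the yellow one is meant.

How it is judged:
By the outcome, as a careful person would: the job done as asked, in the order asked, and still so for the second after the job is handed in, with the robot touching nothing.
It also fails if it takes over 72 s, if anything falls off the work surface, if the arm or the gripper's body presses on something with over 40 N, if the wrist force passes 120 N, or if a joint passes its speed limit or range.

### The arm

A 6-joint arm with a two-finger parallel gripper is mounted at the origin on the work surface. World frame = base frame: x ahead of the robot, y to its left, z up, the work surface at z = 0. Lengths are in mm, angles in rad, forces in N, time in s.
With the tool pointing down it reaches from about 375 to 975 mm from the base axis. Payload 3.8 kg.
Tool frame: the origin (TCP) lies between the finger pads; the fingertips stand 22 mm ahead of it and the grasp point (between the pads) lies 3 mm ahead of it (arm.nose_length is the distance from the TCP to the fingertips, in mm); z points along the fingers, y is the line along which they close (so a half turn about z gives the same grasp; the last joint's range is limited). The gripper opens to 88 mm and grips with 3 to 60 N. Pads are 18 mm wide; open, the fingers measure 123 mm over their backs; the gripper's body (75 mm by 187 mm) begins 45 mm behind the grasp point.
Start: joints at [-1.345, 0.264, 1.604, -0, 1.274, -0.037], TCP at [175.35, -651.821, 260.706] pointing down, gripper open.
Joint ranges: [-2.63, 2.63], [-0.94, 2.18], [0.31, 2.57], [-1.31, 4.45], [0, 2.66], [-2.55, 2.55]. Speed limits (rad/s): [2.57, 2.57, 3.14, 3.14, 3.14, 3.14].

### API

Orientations are given as a unit quaternion [x, y, z, w].
In Python, from rig import arm, eyes, job gives the robot as it stands.
- The arm moves only by the tool move_arm, never from a script. Its argument "commands" is a list that holds one entry, the list of rows, each a list of 7 numbers: the turn, a rotation vector about the tool's x, y, z in rad, then the shift along the tool's x, y, z in mm, then the gripper command: -1 is shut, 1 is fully open, values between are in proportion. A call has 1 to 20 rows; each row shifts and turns the commanded pose from where the row before left it, along the tool's axes as they then stand; what a row does not reach is not made up. A row lasts 1/12 s, in which the tool goes at most 41.7 mm and 7.16 degrees, less where a joint would pass 70% of its speed; a pose out of reach is approached as far as the arm can. A call with a gripper value outside its range is refused whole. The fingers move at their own pace and stop on an object; "force" is the grip in N (left out, the last holds). Time passes only in rows, so rows that do not move let the fingers close. It gives the time, the measured TCP pose, the force, the opening and the grip force at its end, in the units of the state.
- arm.read_state(): the state, without advancing time (a new reading comes with each control period).
- eyes.grab_frame(name): name is "scene" or "top" or "wrist"; returns a dict with "pixels" (480x640x3 uint8, red, green, blue), "fx", "fy", "cx", "cy" (pixels), "R" (3x3) and "t" (3): a world point X has camera coordinates R X + t. Camera axes: x right, y down, z forward; pixel columns grow to the right and rows downward; lengths in mm; the calibration is good to about 2 mm. The wrist camera is an equidistant fisheye: a pixel r from the principal point sees the ray r / f radians off the axis. A picture is of the moment at which its call begins. There is no depth.
- job.hand_in(): hands the job in; it is judged then, once.
The state is a dict: "clock": time; "joint_positions": joint angles; "qd": joint speeds; "joint_efforts": joint torques, N m; "position": TCP position; "eef_rot": TCP orientation; "wrist_force": force on the tool from outside, world axes, zero at the start; "wrist_torque": the same for the moment, N m; "width": finger opening in mm; "gripper_force": force on a finger pad.
Only numpy, scipy, OpenCV 4.12 (cv2) and the standard library are available. Lean on these libraries where they do the work, as an engineer would, in place of code of your own. Each camera call takes 0.05 s, during which the arm holds its last target. There are 200 camera calls.

## Working session

There is one attempt and no reset: what is moved stays moved. The work goes in short steps, Python scripts to look and compute and a tool call to move; the robot and the scene stay as the last step left them, time stands still between calls to the robot, and variables do not carry over. Pictures are saved under pics/ and viewed, at most 12 in all, crops included, and the job is handed in when it is done.

Besides the shell and the picture viewer there is one more tool, called after "Call:" as name([rows], argument=value, ...), one row to a line, values as JSON. move_arm: Moves the arm, as the interface text tells. Its arguments: {"type":"object","properties":{"commands":{"type":"array"},"force":{"type":"number"}},"required":["commands"]}

```bash
mkdir -p pics; cat > h.py <<'E'
import numpy as np, cv2, sys
from rig import arm, eyes, job
def grab(n,save=None):
    f=eyes.grab_frame(n); f['R']=np.array(f['R']); f['t']=np.array(f['t'])
    if save: cv2.imwrite('pics/'+save,f['pixels'][:,:,::-1])
    return f
def ray(f,u,v,fish=False):
    x=(u-f['cx'])/f['fx']; y=(v-f['cy'])/f['fy']
    if fish:
        r=np.hypot(x,y); s=np.sin(r)/r if r>1e-9 else 1; d=np.array([x*s,y*s,np.cos(r)])
    else: d=np.array([x,y,1.])
    return f['R'].T@d, -f['R'].T@f['t']
def px(f,u,v,z=0,fish=False):
    d,c=ray(f,u,v,fish); return c+d*(z-c[2])/d[2]
def proj(f,X,fish=False):
    p=f['R']@np.array(X,float)+f['t']
    if fish:
        th=np.arctan2(np.hypot(p[0],p[1]),p[2]); n=np.hypot(p[0],p[1])+1e-9
        return f['cx']+f['fx']*th*p[0]/n, f['cy']+f['fy']*th*p[1]/n
    return f['cx']+f['fx']*p[0]/p[2], f['cy']+f['fy']*p[1]/p[2]
E
python3 - <<'E'
from h import *
for n in('scene','top'):
    f=grab(n,n+'0.png'); print(n,-f['R'].T@f['t'],f['fx'])
print(arm.read_state())
E
```

```text
scene [1718.62678061 -252.93929618 1187.79683403] 599.1147785444089
top [ 447.75256563   48.79675574 1239.40482013] 444.30012973490307
{'clock': 0.1, 'joint_positions': array([-1.34492268e+00,  2.64663134e-01,  1.60524132e+00, -1.62223999e-05,
        1.27367218e+00, -3.69081908e-02]), 'qd': array([ 0.00049772, -0.00128567, -0.00248653,  0.00233962, -0.0013718 ,
        0.00125019]), 'joint_efforts': array([-7.98898031e-05, -5.03619039e+01, -3.58070683e+01,  7.30761490e-02,
        2.33261590e-02, -6.21885920e-05]), 'position': array([ 175.19859597, -651.25312383,  259.52024354]), 'eef_rot': array([ 9.91379824e-01,  1.31015495e-01, -1.01305399e-04, -9.86834284e-04]), 'wrist_force': array([-0.06372946,  0.08268776,  0.35269294]), 'wrist_torque': array([ 0.0167912 , -0.00059253, -0.0576585 ]), 'gripper_force': 0.0, 'width': 87.89284321514307}
```

View pics/top0.png

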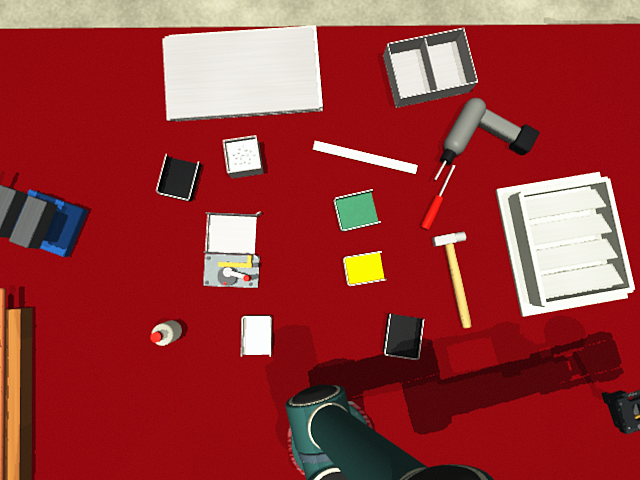

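View pics/scene0.png

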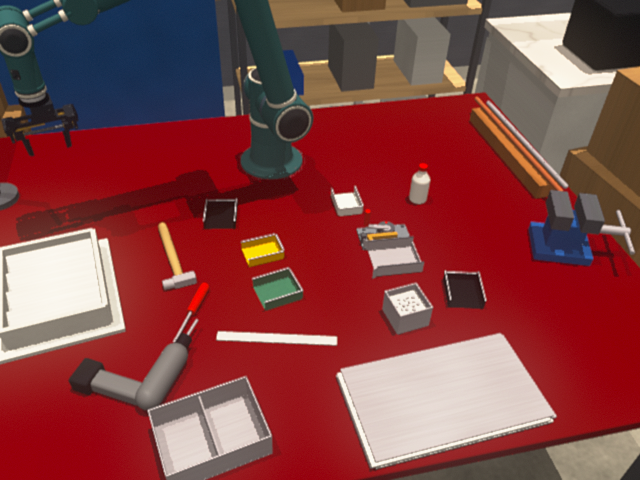

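Top view: green tray at (357,210), yellow at (364,268), steel dock with cam lock at (232,250). Look-alikes: black trays at (179,177) and (404,337), white tray at (257,336). By the description I choose the green and yellow ones and will check them in a close crop.

```bash
python3 - <<'E'
from h import *
i=cv2.imread('pics/top0.png')[195:300,195:395]
cv2.imwrite('pics/crop0.png',cv2.resize(i,(800,420),interpolation=cv2.INTER_CUBIC))
f=grab('top')
for n,c,z in (('green',(357,210),0),('yellow',(364,268),0),('dockFL',(205,213),36),('dockFR',(260,213),36)): print(n,px(f,*c,z).round(1))
hsv=cv2.cvtColor(f['pixels'],cv2.COLOR_RGB2HSV)
for n,lo,hi in(('g',(60,100,40),(90,255,255)),('y',(25,150,100),(35,255,255))):
    m=cv2.inRange(hsv,lo,hi); k,l,s,c=cv2.connectedComponentsWithStats(m); 
    for j in range(1,k):
        if s[j,4]>300: 
            r=cv2.minAreaRect(np.argwhere(l==j)[:,::-1].astype(np.float32)); b=cv2.boxPoints(r)
            print(n,s[j],c[j].round(1),[px(f,*p,0)[:2].round(0) for p in b])
E
```

```text
green [623.3 -89.1   0. ]
yellow [ 459.9 -104.2    0. ]
dockFL [617.2 328.8  36. ]
dockFR [614.6 179.7  36. ]
g [ 336  192   42   37 1100] [356.1 210.3] [array([654., -28.]), array([ 675., -129.]), array([ 591., -145.]), array([570., -45.])]
g [ 286  391  106   89 4184] [332.8 445.4] [array([ 94., 130.]), array([ 143., -114.]), array([-105., -166.]), array([-151.,   75.])]
y [345 253  39  31 910] [364.1 268. ] [array([488., -50.]), array([ 503., -149.]), array([ 430., -159.]), array([416., -60.])]
```

View pics/crop0.png

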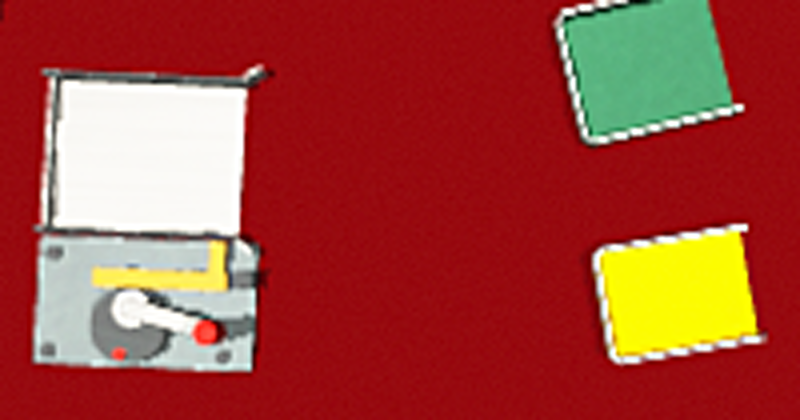

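The crop confirms them: the green tray's closed end is on the left (crop 560–588), and so is the yellow's (crop 598–615). The dock mouth faces right (world −y), and the cam lock is on its −x side with the post at crop (207,330). I'll push each tray from inside against its closed end.

```bash
cat >> h.py <<'E'
def pose():
    s=arm.read_state(); q=s['eef_rot']; return np.array(s['position']), np.arctan2(2*(q[0]*q[1]+q[2]*q[3]),1-2*(q[1]**2+q[2]**2)),s
def plan(p0,psi0,p1,psi1,N):
    th=-(psi1-psi0)/N  # about tool z (down)
    A=np.zeros((2,2))
    for k in range(N):
        s=psi0-th*k; A+=np.array([[np.cos(s),np.sin(s)],[np.sin(s),-np.cos(s)]])
    d=np.linalg.solve(A,np.array(p1[:2])-p0[:2]); dz=-(p1[2]-p0[2])/N
    print(N,'rows turn z %.4f shift %.2f %.2f %.2f |%.1f|'%(th,*d,dz,np.hypot(*d)))
def go(p1,psi1,N):
    p,s,_=pose(); print('at',p.round(1),round(s,4)); plan(p,s,p1,psi1,N)
E
python3 - <<'E'
from h import *
go((622,-88,170),1.785,20)
E
```

```text
at [ 175.2 -651.3  259.7] 0.2628
20 rows turn z -0.0761 shift 39.52 3.39 4.48 |39.7|
```

Call:
move_arm([
  [[0, 0, -0.0761, 39.5, 3.4, 4.5, -0.5], [0, 0, -0.0761, 39.5, 3.4, 4.5, -0.5], [0, 0, -0.0761, 39.5, 3.4, 4.5, -0.5], [0, 0, -0.0761, 39.5, 3.4, 4.5, -0.5], [0, 0, -0.0761, 39.5, 3.4, 4.5, -0.5], [0, 0, -0.0761, 39.5, 3.4, 4.5, -0.5], [0, 0, -0.0761, 39.5, 3.4, 4.5, -0.5], [0, 0, -0.0761, 39.5, 3.4, 4.5, -0.5], [0, 0, -0.0761, 39.5, 3.4, 4.5, -0.5], [0, 0, -0.0761, 39.5, 3.4, 4.5, -0.5], [0, 0, -0.0761, 39.5, 3.4, 4.5, -0.5], [0, 0, -0.0761, 39.5, 3.4, 4.5, -0.5], [0, 0, -0.0761, 39.5, 3.4, 4.5, -0.5], [0, 0, -0.0761, 39.5, 3.4, 4.5, -0.5], [0, 0, -0.0761, 39.5, 3.4, 4.5, -0.5], [0, 0, -0.0761, 39.5, 3.4, 4.5, -0.5], [0, 0, -0.0761, 39.5, 3.4, 4.5, -0.5], [0, 0, -0.0761, 39.5, 3.4, 4.5, -0.5], [0, 0, -0.0761, 39.5, 3.4, 4.5, -0.5], [0, 0, -0.0761, 39.5, 3.4, 4.5, -0.5]],
], force=15)

```text
clock: 1.82
position: [622.3, -86.9, 170.2]
eef_rot: [0.626, 0.78, 0.0, -0.0]
wrist_force: [0.5, 0.4, -0.8]
width: 22.0
gripper_force: 0.0
```

```bash
python3 - <<'E'
from h import *
f=grab('wrist','w1.png'); p,s,st=pose(); print(p,s,st['clock'],st['width'],-f['R'].T@f['t'],f['fx'])
E
```

```text
[620.63125737 -79.85272746 168.79712444] 1.7950499081255826 1.8667 21.994275725159532 [606.35350962 -14.53855153 294.45110772] 371.64829954431775
```

View pics/w1.png

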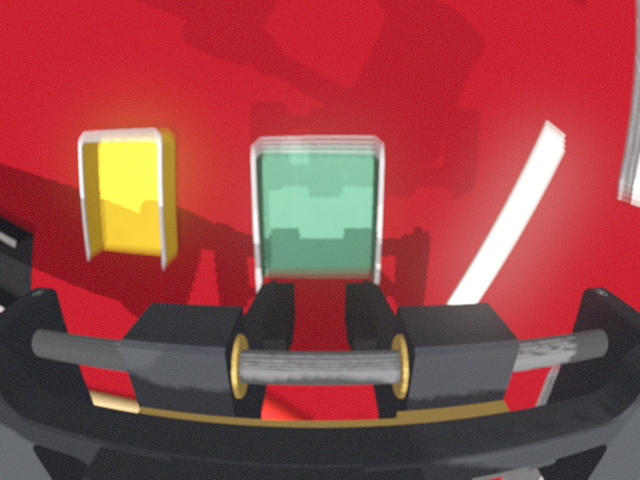

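Wrist view: green tray directly ahead, closed end rim at row ~137, sides at columns ~253 and ~384; yellow at (125,195), aluminium rule to the right.

```bash
python3 - <<'E'
from h import *
f0=grab('wrist','w2.png'); p,s,st=pose(); print(p.round(1),s)
# fit tray poses: bright-rim / model with colour mask IoU on settled frame
from scipy.optimize import minimize
hsv=cv2.cvtColor(f0['pixels'],cv2.COLOR_RGB2HSV)
def floorfit(lo,hi,Lx,Wy,hs,he,x0,name):
    m=cv2.inRange(hsv,lo,hi); k,l,stt,c=cv2.connectedComponentsWithStats(m); j=1+np.argmax(stt[1:,4]); m=(l==j).astype(np.uint8)
    m=cv2.morphologyEx(m,cv2.MORPH_CLOSE,np.ones((9,9)))
    cx=-f0['R'].T@f0['t']
    def model(x):
        c,s=np.cos(x[2]),np.sin(x[2]); im=np.zeros((480,640),np.uint8)
        a,b=Lx/2-2.5,Wy/2-2.5
        def poly(P,v):
            q=[proj(f0,(x[0]+c*X-s*Y,x[1]+s*X+c*Y,Z),True) for X,Y,Z in P]
            cv2.fillPoly(im,[np.round(np.array(q)*16).astype(np.int32)],v,shift=4)
        # interior: floor + visible inner walls; then rims out
        poly([(-a-2.5,-b,0),(a,-b,0),(a,b,0),(-a-2.5,b,0)],1)
        for sg in(1,-1):
            poly([(-a-2.5,sg*b,0),(a,sg*b,0),(a,sg*b,hs),(-a-2.5,sg*b,hs)],1)
            
        poly([(a,-b,0),(a,b,0),(a,b,he),(a,-b,he)],1)
        for sg in(1,-1):
            poly([(-a-2.5,sg*b,hs),(a,sg*b,hs),(a,sg*(b+2.5),hs),(-a-2.5,sg*(b+2.5),hs)],0)
        poly([(a,-b,he),(a,b,he),(a+2.5,b,he),(a+2.5,-b,he)],0)
        return im
    cost=lambda x:-(model(x)&m).sum()/((model(x)|m).sum()+1)
    r=min((minimize(cost,np.array(x0),method='Nelder-Mead',options=dict(initial_simplex=np.array(x0)+np.array([[0,0,0],[d,0,0],[0,d,0],[0,0,.08]]))) for d in(8,-8,15)),key=lambda r:r.fun)
    print(name,r.x.round(3),r.fun); return r.x
g=floorfit((55,60,60),(90,255,255),110,94,32,24,(622,-87,1.78),'g')
y=floorfit((22,120,80),(36,255,255),105,79,28,28,(460,-104,1.72),'y')
for x in(g,): print('grip target',x[:2]+38*np.array([np.cos(x[2]),np.sin(x[2])]))
E
```

```text
[620.8 -83.1 169.1] 1.7917241703177906
g [ 7.32222e+02 -1.94440e+01  5.36000e-01] 0.0
y [ 5.70222e+02 -3.64440e+01  4.76000e-01] 0.0
grip target [ 7.64901662e+02 -5.23267103e-02]<stdin>:26: RuntimeWarning: overflow encountered in scalar negative
```

```bash
cat >> h.py <<'E'
from scipy.optimize import minimize
def fit(f0,lo,hi,Lx,Wy,hs,he,x0,fish=True):
    hsv=cv2.cvtColor(f0['pixels'],cv2.COLOR_RGB2HSV)
    m=cv2.inRange(hsv,lo,hi); k,l,stt,c=cv2.connectedComponentsWithStats(m)
    u,v=map(int,proj(f0,(x0[0],x0[1],0),fish)); j=l[v,u] or 1+np.argmax(stt[1:,4]); m=(l==j).astype(np.uint8)
    m=cv2.morphologyEx(m,cv2.MORPH_CLOSE,np.ones((9,9)))
    a,b=Lx/2-2.5,Wy/2-2.5; e=a+2.5
    def model(x):
        c,s=np.cos(x[2]),np.sin(x[2]); im=np.zeros((480,640),np.uint8)
        def poly(P,v):
            q=[proj(f0,(x[0]+c*X-s*Y,x[1]+s*X+c*Y,Z),fish) for X,Y,Z in P]
            cv2.fillPoly(im,[np.round(np.array(q)*16).astype(np.int32)],v,shift=4)
        poly([(-e,-b,0),(a,-b,0),(a,b,0),(-e,b,0)],1)
        poly([(a,-b,0),(a,b,0),(a,b,he),(a,-b,he)],1)
        for g in(1,-1): poly([(-e,g*b,0),(a,g*b,0),(a,g*b,hs),(-e,g*b,hs)],1)
        for g in(1,-1): poly([(-e,g*b,hs),(a,g*b,hs),(a,g*(b+2.5),hs),(-e,g*(b+2.5),hs)],0)
        poly([(a,-b,he),(a,b,he),(e,b,he),(e,-b,he)],0)
        return im
    def cost(x):
        M=model(x); return -float((M&m).sum())/float((M|m).sum()+1)
    x0=np.array(x0,float)
    r=min((minimize(cost,x0,method='Nelder-Mead',options=dict(initial_simplex=x0+np.array([[0,0,0],[d,0,0],[0,d,0],[0,0,.08]]))) for d in(8,-8,15)),key=lambda r:r.fun)
    return r.x,r.fun
G=((55,60,60),(90,255,255),110,94,32,24); Y=((22,120,80),(36,255,255),105,79,28,28)
E
python3 - <<'E'
from h import *
f=grab('wrist'); t=grab('top')
for n,P,x in(('g',G,(622,-87,1.78)),('y',Y,(460,-104,1.72))):
    for F,fi in((f,True),(t,False)):
        if not(n=='g' and not fi): print(n,fit(F,*P,x,fi))
x=fit(f,*G,(622,-87,1.78))[0]; c=np.array([np.cos(x[2]),np.sin(x[2])])
tg=x[:2]+36*c; go((*tg,60),x[2],6)
E
```

```text
g (array([619.83963678, -86.96210094,   1.79064057]), np.float64(-0.9464002755769894))
y (array([ 458.31961298, -103.30103207,    1.70593636]), np.float64(-0.8385281385281386))
y (array([ 460.  , -104.  ,    1.72]), np.float64(-0.0))
at [621.9 -87.6 170.3] 1.7869
6 rows turn z -0.0006 shift 6.18 -0.33 18.38 |6.2|
```

Call:
move_arm([
  [[0, 0, 0, 6, 0, 24, -0.5], [0, 0, 0, 6, 0, 24, -0.5], [0, 0, 0, 6, 0, 24, -0.5], [0, 0, 0, 6, 0, 24, -0.5], [0, 0, 0, 6, 0, 24, -0.5], [0, 0, 0, 6, 0, 24, -0.5], [0, 0, 0, 0, 0, 0, 0.6], [0, 0, 0, 0, 0, 0, 0.6], [0, 0, 0, 0, 0, 0, 0.6], [0, 0, 0, 0, 0, 0, 0.6], [0, 0, 0, 0, 0, 0, 0.6], [0, 0, 0, 0, 0, 0, 0.6]],
], force=10)

```text
clock: 3.02
position: [614.6, -54.3, 27.5]
eef_rot: [0.628, 0.778, -0.0, 0.0]
wrist_force: [-1.9, -0.7, 2.0]
width: 58.2
gripper_force: 10.0
```

```bash
python3 - <<'E'
from h import *
f=grab('top','t2.png'); p,s,st=pose(); print(p,s,st['clock'],st['width'],st['gripper_force'],st['wrist_force'])
i=f['pixels'][195:300,195:395,::-1]
# dock: wall-floor colours; straight edges
g=cv2.resize(i,(800,420),interpolation=cv2.INTER_CUBIC); cv2.imwrite('pics/crop1.png',g)
hsv=cv2.cvtColor(f['pixels'],cv2.COLOR_RGB2HSV)
m=((hsv[...,1]<60)&(hsv[...,2]>200)).astype(np.uint8); k,l,s_,c=cv2.connectedComponentsWithStats(m); j=l[236,232]; print(s_[j])
r=cv2.minAreaRect(np.argwhere(l==j)[:,::-1].astype(np.float32)); print(r,[px(f,*q,0)[:2].round(1) for q in cv2.boxPoints(r)])
m=((hsv[...,0]>170)|(hsv[...,0]<8))&(hsv[...,1]>180)&(hsv[...,2]>200)
k,l,s_,c=cv2.connectedComponentsWithStats(m[255:300,200:265].astype(np.uint8)); print(s_[1:,:],c[1:]+[200,255])
E
```

```text
[614.60054993 -54.31116534  27.47214561] 1.7844303798069105 3.0667 58.12842700044215 10.088987471535802 [-2.70165718 -1.28556919  3.50294609]
[ 208  215   49   39 1693]
((231.9982452392578, 234.0415802001953), (46.62620544433594, 36.55161666870117), 2.385944128036499) [array([514.8, 328.9]), array([616.9, 324.7]), array([609.2, 194.8]), array([506.9, 199.9])]
[[44 20  5  6 25]
 [24 28  2  2  4]] [[246.04 277.6 ]
 [224.5  283.5 ]]
```

```bash
python3 - <<'E'
from h import *
go((554.5,135,27),1.512,12)
E
```

```text
at [614.6 -54.3  27.5] 1.7844
12 rows turn z 0.0227 shift 16.21 -3.60 0.04 |16.6|
```

Call:
move_arm([
  [[0, 0, 0.0227, 16.2, -3.6, 0, 0.6], [0, 0, 0.0227, 16.2, -3.6, 0, 0.6], [0, 0, 0.0227, 16.2, -3.6, 0, 0.6], [0, 0, 0.0227, 16.2, -3.6, 0, 0.6], [0, 0, 0.0227, 16.2, -3.6, 0, 0.6], [0, 0, 0.0227, 16.2, -3.6, 0, 0.6], [0, 0, 0.0227, 16.2, -3.6, 0, 0.6], [0, 0, 0.0227, 16.2, -3.6, 0, 0.6], [0, 0, 0.0227, 16.2, -3.6, 0, 0.6], [0, 0, 0.0227, 16.2, -3.6, 0, 0.6], [0, 0, 0.0227, 16.2, -3.6, 0, 0.6], [0, 0, 0.0227, 16.2, -3.6, 0, 0.6], [0, 0, 0, 0, 0, 0, 0.6], [0, 0, 0, 0, 0, 0, 0.6]],
])

```text
clock: 4.23
position: [554.8, 136.7, 27.4]
eef_rot: [0.727, 0.687, 0.001, -0.0]
wrist_force: [0.2, 3.4, 2.7]
width: 58.1
gripper_force: 10.1
```

```bash
python3 - <<'E'
from h import *
f=grab('wrist','w3.png'); p,s,st=pose(); print(p.round(1),s,st['clock'],st['width'],st['gripper_force'],st['wrist_force'])
print(fit(grab('top'),*G,(553,105,1.51),False))
E
```

```text
[554.9 136.2  27.5] 1.5137062808391923 4.2833 58.18955724240413 10.143173957476392 [-0.76062542  3.93246615  3.97629166]
(array([553.  , 105.  ,   1.51]), np.float64(-0.0))
```

View pics/w3.png

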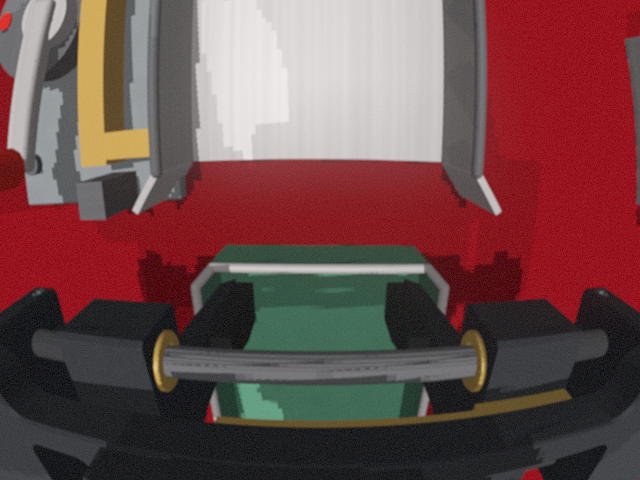

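The tray is held inside by the fingers, aligned just short of the dock mouth, whose floor edge runs (193,162)–(442,162). Post is at far left, (5,170).

```bash
python3 - <<'E'
from h import *
f=grab('wrist'); p,s,st=pose()
for q in((193,162),(442,162),(196,60),(443,60),(197,5),(443,5)): print(q,px(f,*q,0,True).round(1))
for q in((213,268),(425,268)): print('green end rim',px(f,*q,24,True).round(1))
for q in((157,172),(477,172),(156,60),(479,60)): print('dock side top',px(f,*q,36,True).round(1))
E
```

```text
(193, 162) [505.4 199.4   0. ]
(442, 162) [610.5 193.3   0. ]
(196, 60) [510.2 242.6   0. ]
(443, 60) [612.5 236.9   0. ]
(197, 5) [511.4 267.6   0. ]
(443, 5) [614.5 261.9   0. ]
green end rim [516.2 160.5  24. ]
green end rim [596.7 155.9  24. ]
dock side top [504.8 199.9  36. ]
dock side top [611.  193.8  36. ]
dock side top [507.8 237.3  36. ]
dock side top [612.6 231.2  36. ]
```

Call:
move_arm([
  [[0, 0, 0, 15, 0, 0, 0.6], [0, 0, 0, 15, 0, 0, 0.6], [0, 0, 0, 15, 0, 0, 0.6], [0, 0, 0, 15, 0, 0, 0.6], [0, 0, 0, 10, 0, 0, 0.6], [0, 0, 0, 0, 0, 0, -0.5], [0, 0, 0, 0, 0, 0, -0.5], [0, 0, 0, 0, 0, 0, -0.5], [0, 0, 0, 0, 0, 0, -0.5], [0, 0, 0, 0, 5, 0, -0.5], [0, 0, 0, 0, 5, 0, -0.5], [0, 0, 0, 10, 0, 0, -0.5], [0, 0, 0, 10, 0, 0, -0.5], [0, 0, 0, 10, 0, 0, -0.5], [0, 0, 0, 10, 0, 0, -0.5], [0, 0, 0, 10, 0, 0, -0.5], [0, 0, 0, 10, 0, 0, -0.5]],
])

```text
clock: 5.8
position: [571.6, 266.1, 26.4]
eef_rot: [0.727, 0.686, -0.0, -0.0]
wrist_force: [1.2, -1.3, -1.2]
width: 21.8
gripper_force: 0.7
```

```bash
python3 - <<'E'
from h import *
f=grab('wrist','w4.png'); p,s,st=pose(); print(p.round(1),s,st['clock'],st['width'],st['wrist_force'])
e=np.array([np.cos(1.5128),np.sin(1.5128)]); D=np.array([557.9,196.4])+65*e; print('dock',D,'tcp dockx',(p[:2]-D)@e,'y',(p[:2]-D)@np.array([-e[1],e[0]]))
E
```

```text
[572.  267.9  26.8] 1.5135429193629957 5.85 22.049653839846563 [ 0.70807679  1.91663433 -0.12142861]
dock [561.66764829 261.29071449] tcp dockx 7.207768768565431 y -9.96243968256958
```

View pics/w4.png

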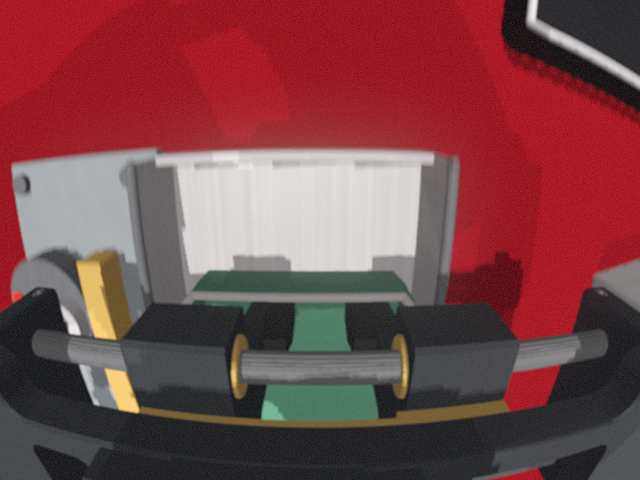

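Green tray is in the dock; about 45 mm of bare floor remains (rows 160–275).

Call:
move_arm([
  [[0, 0, 0, 10, 0, 0, -0.5], [0, 0, 0, 10, 0, 0, -0.5], [0, 0, 0, 10, 0, 0, -0.5], [0, 0, 0, 5, 0, 0, -0.5], [0, 0, 0, 4, 0, 0, -0.5], [0, 0, 0, 2, 0, 0, -0.5]],
])

```text
clock: 6.35
position: [574.4, 306.2, 26.8]
eef_rot: [0.727, 0.686, 0.0, 0.0]
wrist_force: [-0.5, -3.0, 0.3]
width: 22.2
gripper_force: 1.3
```

```bash
python3 - <<'E'
from h import *
f=grab('wrist','w5.png'); p,s,st=pose(); print(p.round(1),s,st['clock'],st['width'],st['wrist_force'])
e=np.array([np.cos(1.5128),np.sin(1.5128)]); D=np.array([561.7,261.3]); print('tcp dockx',(p[:2]-D)@e)
E
```

```text
[574.5 306.4  26.8] 1.5126481225815551 6.4 22.050635674429355 [-0.51253709 -0.20479565  0.43482868]
tcp dockx 45.75737388531234
```

Call:
move_arm([
  [[0, 0, 0, 3, 0, 0, -0.5], [0, 0, 0, 2, 0, 0, -0.5], [0, 0, 0, 2, 0, 0, -0.5], [0, 0, 0, 2, 0, 0, -0.5], [0, 0, 0, 0, 0, 0, -0.5]],
])

```text
clock: 6.82
position: [575.0, 314.3, 26.8]
eef_rot: [0.727, 0.686, -0.0, 0.0]
wrist_force: [0.6, -4.3, 1.9]
width: 21.8
gripper_force: 1.9
```

```bash
python3 - <<'E'
from h import *
f=grab('wrist','w6.png'); p,s,st=pose(); print(p.round(1),s,st['clock'],st['width'],st['wrist_force'])
e=np.array([np.cos(1.5128),np.sin(1.5128)]); D=np.array([561.7,261.3]); print('tcp dockx',(p[:2]-D)@e)
E
```

```text
[575.  314.3  26.8] 1.512143461256385 6.8667 22.028593377383118 [-0.18452434 -2.57464255  1.79026244]
tcp dockx 53.70501873425523
```

View pics/w6.png

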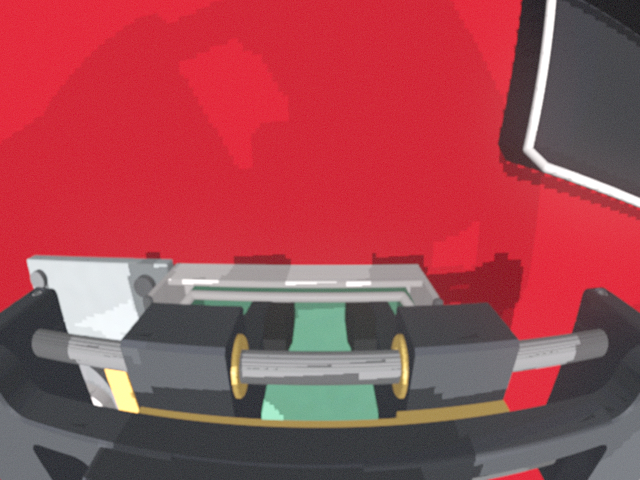

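Only a narrow dark gap (rows 285–290) remains between green rim and steel end; push on until force rises.

Call:
move_arm([
  [[0, 0, 0, 2, 0, 0, -0.5], [0, 0, 0, 2, 0, 0, -0.5], [0, 0, 0, 1, 0, 0, -0.5], [0, 0, 0, 0, 0, 0, -0.5]],
])

```text
clock: 7.2
position: [575.0, 314.6, 26.8]
eef_rot: [0.727, 0.687, -0.004, 0.002]
wrist_force: [-1.0, -19.8, 8.6]
width: 22.2
gripper_force: 10.0
```

```bash
python3 - <<'E'
from h import *
plan(np.array([575,306.,172]),1.512,(458.3,-103.3,150),1.706,13)
E
```

```text
13 rows turn z -0.0149 shift -31.24 -9.96 1.69 |32.8|
```

Call:
move_arm([
  [[0, 0, 0, -12, 0, 0, -0.5], [0, 0, 0, 0, 0, -36, -0.5], [0, 0, 0, 0, 0, -36, -0.5], [0, 0, 0, 0, 0, -36, -0.5], [0, 0, 0, 0, 0, -36, -0.5], [0, 0, -0.0149, -31.2, -10, 1.7, -0.5], [0, 0, -0.0149, -31.2, -10, 1.7, -0.5], [0, 0, -0.0149, -31.2, -10, 1.7, -0.5], [0, 0, -0.0149, -31.2, -10, 1.7, -0.5], [0, 0, -0.0149, -31.2, -10, 1.7, -0.5], [0, 0, -0.0149, -31.2, -10, 1.7, -0.5], [0, 0, -0.0149, -31.2, -10, 1.7, -0.5], [0, 0, -0.0149, -31.2, -10, 1.7, -0.5], [0, 0, -0.0149, -31.2, -10, 1.7, -0.5], [0, 0, -0.0149, -31.2, -10, 1.7, -0.5], [0, 0, -0.0149, -31.2, -10, 1.7, -0.5], [0, 0, -0.0149, -31.2, -10, 1.7, -0.5], [0, 0, -0.0149, -31.2, -10, 1.7, -0.5], [0, 0, 0, 0, 0, 0, -0.5], [0, 0, 0, 0, 0, 0, -0.5]],
])

```text
clock: 8.87
position: [457.3, -102.1, 148.7]
eef_rot: [0.659, 0.752, 0.001, 0.0]
wrist_force: [-0.3, -0.5, -0.0]
width: 22.0
gripper_force: 0.0
```

```bash
python3 - <<'E'
from h import *
f=grab('wrist','w7.png'); p,s,st=pose(); print(st['clock'])
x,c=fit(f,*Y,(458.3,-103.3,1.706)); print(x,c)
e=np.array([np.cos(x[2]),np.sin(x[2])]); go((*(x[:2]+32*e),27),x[2],6)
t=grab('top','t3.png'); i=t['pixels'][195:300,195:295,::-1]; cv2.imwrite('pics/crop3.png',cv2.resize(i,(560,588),interpolation=cv2.INTER_CUBIC))
E
```

```text
8.9167
[ 459.54444124 -101.84829474    1.72733638] -0.95
at [ 457.5 -101.1  148.7] 1.7037
6 rows turn z -0.0039 shift 5.16 0.24 20.28 |5.2|
```

View pics/crop3.png

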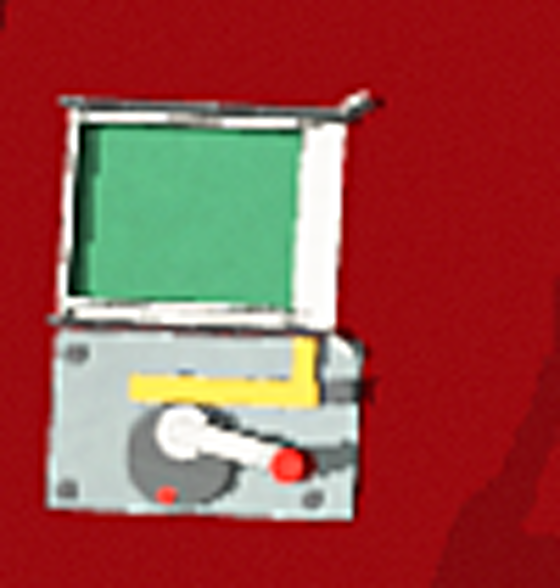

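Green is home: its end rim is against the steel end, with about 20 mm of bare floor at the mouth (crop columns 300–340). Cam untouched, post at crop (288,464).

Call:
move_arm([
  [[0, 0, -0.004, 5.2, 0, 20.3, -0.5], [0, 0, -0.004, 5.2, 0, 20.3, -0.5], [0, 0, -0.004, 5.2, 0, 20.3, -0.5], [0, 0, -0.004, 5.2, 0, 20.3, -0.5], [0, 0, -0.004, 5.2, 0, 20.3, -0.5], [0, 0, -0.004, 5.2, 0, 20.3, -0.5], [0, 0, 0, 0, 0, 0, 0.4], [0, 0, 0, 0, 0, 0, 0.4], [0, 0, 0, 0, 0, 0, 0.4], [0, 0, 0, 0, 0, 0, 0.4], [0, 0, 0, 0, 0, 0, 0.4]],
])

```text
clock: 9.88
position: [453.9, -70.4, 28.0]
eef_rot: [0.649, 0.761, 0.001, 0.001]
wrist_force: [0.6, 0.8, 0.3]
width: 44.0
gripper_force: 10.0
```

```bash
python3 - <<'E'
from h import *
go((554.5,136.5,26.5),1.513,14)
E
```

```text
at [453.9 -70.4  28. ] 1.7301
14 rows turn z 0.0155 shift 14.36 8.05 0.11 |16.5|
```

Call:
move_arm([
  [[0, 0, 0.0155, 14.3, 8, 0.1, 0.4], [0, 0, 0.0155, 14.3, 8, 0.1, 0.4], [0, 0, 0.0155, 14.3, 8, 0.1, 0.4], [0, 0, 0.0155, 14.3, 8, 0.1, 0.4], [0, 0, 0.0155, 14.3, 8, 0.1, 0.4], [0, 0, 0.0155, 14.3, 8, 0.1, 0.4], [0, 0, 0.0155, 14.3, 8, 0.1, 0.4], [0, 0, 0.0155, 14.3, 8, 0.1, 0.4], [0, 0, 0.0155, 14.3, 8, 0.1, 0.4], [0, 0, 0.0155, 14.3, 8, 0.1, 0.4], [0, 0, 0.0155, 14.3, 8, 0.1, 0.4], [0, 0, 0.0155, 14.3, 8, 0.1, 0.4], [0, 0, 0.0155, 14.3, 8, 0.1, 0.4], [0, 0, 0.0155, 14.3, 8, 0.1, 0.4], [0, 0, 0, 0, 0, 0, 0.4], [0, 0, 0, 0, 0, 0, 0.4]],
])

```text
clock: 11.22
position: [556.0, 137.1, 28.0]
eef_rot: [0.727, 0.686, 0.003, 0.001]
wrist_force: [3.0, 3.1, 6.1]
width: 44.0
gripper_force: 10.2
```

```bash
python3 - <<'E'
from h import *
f=grab('wrist','w8.png'); p,s,st=pose(); print(p.round(1),s,st['clock'],st['width'],st['wrist_force'])
e=np.array([np.cos(1.5128),np.sin(1.5128)]); n=np.array([-e[1],e[0]]);D=np.array([561.7,261.3]); print('tcp dock',(p[:2]-D)@e,(p[:2]-D)@n)
E
```

```text
[555.8 136.8  28. ] 1.5129480921188445 11.2667 44.150858987092754 [2.69700609 4.11157998 6.3510296 ]
tcp dock -124.65382461176608 -1.3495134193091223
```

View pics/w8.png

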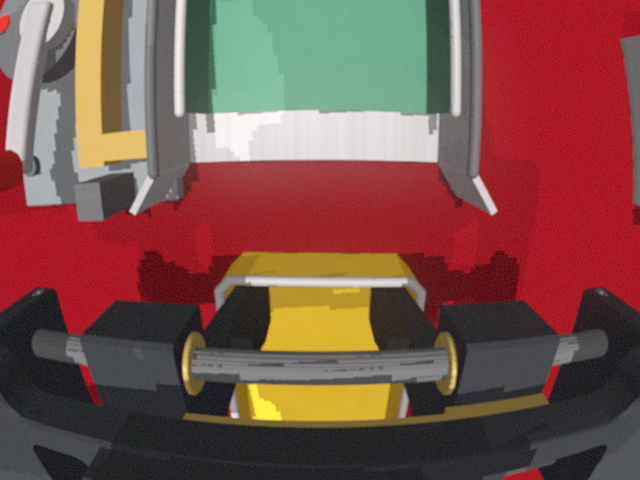

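Yellow is centred on the green tray's opening (yellow 216–425, green walls 175–462), so the same push applies.

Call:
move_arm([
  [[0, 0, 0, 15, 0, 0, 0.4], [0, 0, 0, 15, 0, 0, 0.4], [0, 0, 0, 15, 0, 0, 0.4], [0, 0, 0, 15, 0, 0, 0.4], [0, 0, 0, 10, 0, 0, 0.4], [0, 0, 0, 5, 0, 0, 0.4], [0, 0, 0, 0, 0, 0, -0.5], [0, 0, 0, 0, 0, 0, -0.5], [0, 0, 0, 0, 0, 0, -0.5], [0, 0, 0, 0, 3.5, 0, -0.5], [0, 0, 0, 0, 3.5, 0, -0.5], [0, 0, 0, 10, 0, 0, -0.5], [0, 0, 0, 10, 0, 0, -0.5], [0, 0, 0, 10, 0, 0, -0.5], [0, 0, 0, 10, 0, 0, -0.5], [0, 0, 0, 10, 0, 0, -0.5], [0, 0, 0, 10, 0, 0, -0.5]],
])

```text
clock: 12.68
position: [567.1, 271.5, 25.1]
eef_rot: [0.727, 0.687, -0.0, -0.0]
wrist_force: [-0.0, -1.4, -0.6]
width: 22.2
gripper_force: 0.7
```

```bash
python3 - <<'E'
from h import *
p,s,st=pose(); print(p.round(1),s,st['clock'],st['width'],st['wrist_force'])
e=np.array([np.cos(1.5128),np.sin(1.5128)]); n=np.array([-e[1],e[0]]);D=np.array([561.7,261.3]); print('tcp dock',(p[:2]-D)@e,(p[:2]-D)@n)
E
```

```text
[567.1 271.5  25.1] 1.5137884674900617 12.6833 22.212290484364594 [-0.04323406 -1.40705557 -0.63843997]
tcp dock 10.45246662669422 -4.840595820569975
```

Call:
move_arm([
  [[0, 0, 0, 10, 0, 0, -0.5], [0, 0, 0, 10, 0, 0, -0.5], [0, 0, 0, 8, 0, 0, -0.5], [0, 0, 0, 4, 0, 0, -0.5], [0, 0, 0, 3, 0, 0, -0.5], [0, 0, 0, 2, 0, 0, -0.5], [0, 0, 0, 2, 0, 0, -0.5], [0, 0, 0, 2, 0, 0, -0.5], [0, 0, 0, 0, 0, 0, -0.5]],
])

```text
clock: 13.43
position: [569.9, 311.2, 25.5]
eef_rot: [0.727, 0.686, 0.0, -0.0]
wrist_force: [-0.9, -0.0, -0.2]
width: 22.3
gripper_force: 0.0
```

Call:
move_arm([
  [[0, 0, 0, 2, 0, 0, -0.5], [0, 0, 0, 2, 0, 0, -0.5], [0, 0, 0, 1, 0, 0, -0.5], [0, 0, 0, 0, 0, 0, -0.5]],
])

```text
clock: 13.77
position: [569.9, 312.3, 25.5]
eef_rot: [0.727, 0.687, -0.003, 0.001]
wrist_force: [-0.9, -13.3, 5.6]
width: 22.0
gripper_force: 6.9
```

```bash
python3 - <<'E'
from h import *
p,s,st=pose(); print(p.round(1),s,st['clock'],st['wrist_force'])
e=np.array([np.cos(1.5128),np.sin(1.5128)]); n=np.array([-e[1],e[0]]);D=np.array([561.7,261.3]); print('tcp dock',(p[:2]-D)@e,(p[:2]-D)@n)
A=D+104*n; print('axis',A)
t=grab('top')
for q in((246.,277.6),): 
    P=px(t,*q,95)[:2]-A; print('post',px(t,*q,95),np.hypot(*P),'angle',np.arctan2(P@n,-P@e))
plan(np.array([569.6,300,172]),s,(A[0]-60*e[0]+20*n[0],A[1]-60*e[1],172),1.513,6)
E
```

```text
[569.9 312.3  25.5] 1.5135012162901662 13.7667 [ -0.87732917 -13.34291616   5.64485695]
tcp dock 51.35618833349402 -5.2659040610537975
axis [457.87485682 267.32823726]
post [440.53476982 210.57528215  95.        ] 59.34287261884725 angle 0.23853185607631192
6 rows turn z 0.0001 shift -16.70 -21.60 -0.00 |27.3|
```

Both stops felt (TCP at dock x 53.7 for green and 51.4 for yellow, matching the end-wall offset). Retreat and go above the post.

Call:
move_arm([
  [[0, 0, 0, -12, 0, 0, -0.5], [0, 0, 0, 0, 0, -36, -0.5], [0, 0, 0, 0, 0, -36, -0.5], [0, 0, 0, 0, 0, -36, -0.5], [0, 0, 0, 0, 0, -36, -0.5], [0, 0, 0, -16.2, -20.5, 0, 0], [0, 0, 0, -16.2, -20.5, 0, 0], [0, 0, 0, -16.2, -20.5, 0, 0], [0, 0, 0, -16.2, -20.5, 0, 0], [0, 0, 0, -16.2, -20.5, 0, 0], [0, 0, 0, -16.2, -20.5, 0, 0], [0, 0, 0, 0, 0, 0, 0], [0, 0, 0, 0, 0, 0, 0]],
])

```text
clock: 14.9
position: [440.3, 213.6, 169.6]
eef_rot: [0.727, 0.686, 0.001, -0.0]
wrist_force: [0.5, 0.6, 0.2]
width: 44.0
gripper_force: 0.0
```

```bash
python3 - <<'E'
from h import *
f=grab('wrist','w9.png'); p,s,st=pose(); print(p.round(1),s,st['clock'],st['width'])
t=grab('top','t9.png'); i=t['pixels'][195:300,195:295,::-1]
a=cv2.resize(i,(420,441),interpolation=cv2.INTER_CUBIC); b=cv2.resize(f['pixels'][:,:,::-1],(380,285)); o=np.zeros((441,800,3),np.uint8); o[:,:420]=a;o[:285,420:]=b
cv2.imwrite('pics/m9.png',o)
E
```

```text
[441.4 214.3 170. ] 1.5125062960838807 14.95 43.76890787065498
```

View pics/m9.png

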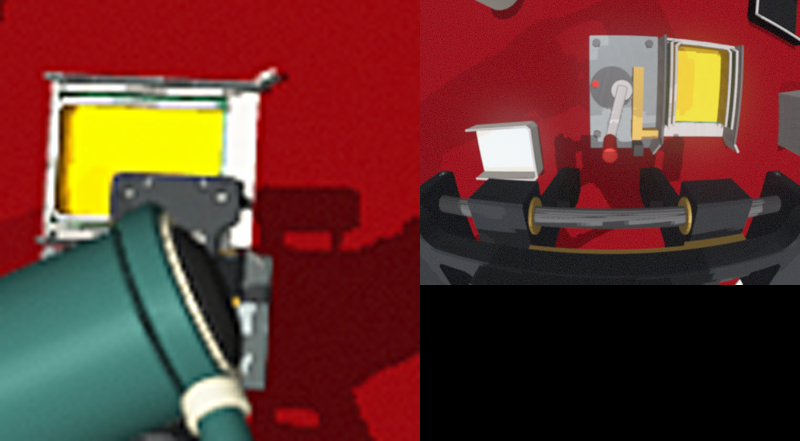

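Yellow sits fully inside green in the dock. Post's top is in the wrist view at about pixel (320,258).

```bash
python3 - <<'E'
from h import *
f=grab('wrist'); p,s,st=pose()
i=f['pixels'][200:310,270:380].astype(int)
m=((i[...,0]>1.0*0)&(cv2.cvtColor(f['pixels'],cv2.COLOR_RGB2HSV)[200:310,270:380,2]<170)&(i[...,0]>2.5*i[...,1])).astype(np.uint8)
print(p.round(1))
for v in(245,252,258,262): print(v,px(f,320,v,95,True).round(1),f['pixels'][v,320], f['pixels'][v,300])
e=np.array([np.cos(1.5128),np.sin(1.5128)]); n=np.array([-e[1],e[0]])
print([proj(f,(438+dx,210,95),True) for dx in(-8,0,8)])
th=np.linspace(0.24,3.14,21); P=60*np.stack([-np.cos(th),-np.sin(th)],1)
for r in np.diff(P,axis=0): print('[0, 0, 0, %.1f, %.1f, 0, -1],'%tuple(r),end=' ')
E
```

```text
[442.2 214.7 170.1]
245 [443.3 222.7  95. ] [131  45  45] [122 125 125]
252 [443.1 218.5  95. ] [208  72  66] [104  29  35]
258 [442.9 214.9  95. ] [181  54  53] [101  29  28]
262 [442.7 212.4  95. ] [185  62  55] [101  22  26]
[(np.float64(298.2441023319417), np.float64(267.09473966937435)), (np.float64(312.06837349905004), np.float64(266.38570053279676)), (np.float64(325.9306992349039), np.float64(265.6456544889947))]
[0, 0, 0, 2.7, -8.3, 0, -1], [0, 0, 0, 3.8, -7.8, 0, -1], [0, 0, 0, 4.9, -7.2, 0, -1], [0, 0, 0, 5.9, -6.4, 0, -1], [0, 0, 0, 6.8, -5.5, 0, -1], [0, 0, 0, 7.5, -4.4, 0, -1], [0, 0, 0, 8.0, -3.3, 0, -1], [0, 0, 0, 8.4, -2.1, 0, -1], [0, 0, 0, 8.7, -0.9, 0, -1], [0, 0, 0, 8.7, 0.4, 0, -1], [0, 0, 0, 8.5, 1.7, 0, -1], [0, 0, 0, 8.2, 2.9, 0, -1], [0, 0, 0, 7.7, 4.0, 0, -1], [0, 0, 0, 7.0, 5.1, 0, -1], [0, 0, 0, 6.2, 6.1, 0, -1], [0, 0, 0, 5.3, 6.9, 0, -1], [0, 0, 0, 4.2, 7.6, 0, -1], [0, 0, 0, 3.1, 8.1, 0, -1], [0, 0, 0, 1.9, 8.5, 0, -1], [0, 0, 0, 0.6, 8.7, 0, -1],
```

Call:
move_arm([
  [[0, 0, 0, -3, 0, 24, 0], [0, 0, 0, 0, 0, 24, 0], [0, 0, 0, 0, 0, 24, 0], [0, 0, 0, 0, 0, 23, 0], [0, 0, 0, 0, 0, 0, -1], [0, 0, 0, 0, 0, 0, -1], [0, 0, 0, 0, 0, 0, -1], [0, 0, 0, 0, 0, 0, -1], [0, 0, 0, 0, 0, 0, -1]],
], force=30)

```text
clock: 15.8
position: [441.7, 211.6, 75.9]
eef_rot: [0.727, 0.686, 0.001, 0.0]
wrist_force: [-1.7, -0.5, 1.6]
width: 15.0
gripper_force: 30.0
```

```bash
python3 - <<'E'
from h import *
p,s,st=pose(); print(p.round(1),s,st['clock'],st['width'],st['gripper_force'],st['wrist_force'])
e=np.array([np.cos(1.5128),np.sin(1.5128)]); n=np.array([-e[1],e[0]]);A=np.array([457.9,267.3]); P=p[:2]-A; print(np.hypot(*P),np.arctan2(P@n,-P@e))
E
```

```text
[441.7 211.6  75.9] 1.513067069950673 15.8 14.96374311769425 29.952262714505196 [-1.70282476 -0.49547054  1.59678474]
57.96079772727706 0.22501099819195775
```

Call:
move_arm([
  [[0, 0, 0, 2.7, -8.3, 0, -1], [0, 0, 0, 3.8, -7.8, 0, -1], [0, 0, 0, 4.9, -7.2, 0, -1], [0, 0, 0, 5.9, -6.4, 0, -1], [0, 0, 0, 6.8, -5.5, 0, -1], [0, 0, 0, 7.5, -4.4, 0, -1], [0, 0, 0, 8.0, -3.3, 0, -1], [0, 0, 0, 8.4, -2.1, 0, -1], [0, 0, 0, 8.7, -0.9, 0, -1], [0, 0, 0, 8.7, 0.4, 0, -1]],
])

```text
clock: 16.63
position: [397.8, 279.1, 75.7]
eef_rot: [0.727, 0.687, -0.001, -0.0]
wrist_force: [-4.3, -5.0, 9.2]
width: 14.8
gripper_force: 30.0
```

```bash
cat > c.py <<'E'
from h import *
p,s,st=pose(); print(p.round(1),s,st['clock'],st['width'],st['gripper_force'],st['wrist_force'].round(1))
e=np.array([np.cos(1.5128),np.sin(1.5128)]); n=np.array([-e[1],e[0]]);A=np.array([457.9,267.3]); P=p[:2]-A; print(np.hypot(*P),np.arctan2(P@n,-P@e))
E
python3 c.py
```

```text
[397.8 279.1  75.7] 1.5136356393293862 16.6333 14.794455102993588 29.988477285951376 [-4.3 -5.   9.2]
61.24534799870323 1.7070684146803436
```

Post follows with small forces; finish the arc.

Call:
move_arm([
  [[0, 0, 0, 8.5, 1.7, 0, -1], [0, 0, 0, 8.2, 2.9, 0, -1], [0, 0, 0, 7.7, 4.0, 0, -1], [0, 0, 0, 7.0, 5.1, 0, -1], [0, 0, 0, 6.2, 6.1, 0, -1], [0, 0, 0, 5.3, 6.9, 0, -1], [0, 0, 0, 4.2, 7.6, 0, -1], [0, 0, 0, 3.1, 8.1, 0, -1], [0, 0, 0, 1.9, 8.5, 0, -1], [0, 0, 0, 0.6, 8.7, 0, -1], [0, 0, 0, 0, 0, 0, -1], [0, 0, 0, 0, 0, 0, -1], [0, 0, 0, 0, 0, 0, -1]],
])

```text
clock: 17.72
position: [462.0, 329.5, 75.8]
eef_rot: [0.727, 0.686, 0.002, -0.0]
wrist_force: [-0.7, 1.8, 4.4]
width: 14.8
gripper_force: 30.0
```

```bash
python3 c.py
```

```text
[462.  329.5  75.8] 1.5130365363142375 17.7167 14.777937158216067 29.972028387710452 [-0.7  1.8  4.4]
62.31255708839937 -3.1336462506431553
```

Call:
move_arm([
  [[0, 0, 0, 0, 0, 0, 0], [0, 0, 0, 0, 0, 0, 0], [0, 0, 0, 0, 0, 0, 0], [0, 0, 0, 0, 0, -30, 0], [0, 0, 0, 0, 0, -35, 0], [0, 0, 0, 0, 0, -40, 0], [0, 0, 0, -35, 0, 0, 0], [0, 0, 0, -35, 0, 0, 0], [0, 0, 0, -35, 0, 0, 0], [0, 0, 0, -35, 0, 0, 0], [0, 0, 0, -35, 0, 0, 0], [0, 0, 0, -35, 0, 0, 0], [0, 0, 0, -35, 0, 0, 0], [0, 0, 0, 0, 0, 0, 0], [0, 0, 0, 0, 0, 0, 0]],
])

```text
clock: 18.97
position: [447.1, 82.1, 179.0]
eef_rot: [0.729, 0.685, -0.0, -0.0]
wrist_force: [-0.0, 0.1, -1.1]
width: 44.0
gripper_force: 0.0
```

```bash
python3 - <<'E'
from h import *
f=grab('wrist','w10.png'); t=grab('top','t10.png'); p,s,st=pose(); print(p.round(1),st['clock'])
a=cv2.resize(t['pixels'][200:295,200:270,::-1],(420,570),interpolation=cv2.INTER_CUBIC)
u,v=map(int,proj(f,(530,262,20),True)); print(u,v)
b=cv2.resize(f['pixels'][max(0,v-90):max(0,v-90)+190,max(0,u-120):max(0,u-120)+240,::-1],(380,301)); o=np.zeros((570,800,3),np.uint8); o[:,:420]=a;o[:301,420:]=b
cv2.imwrite('pics/m10.png',o)
# red dot / post angle from top
e=np.array([np.cos(1.5128),np.sin(1.5128)]); n=np.array([-e[1],e[0]]);D=np.array([561.7,261.3]);A=D+104*n
hsv=cv2.cvtColor(t['pixels'],cv2.COLOR_RGB2HSV)
m=((hsv[...,0]>170)|(hsv[...,0]<8))&(hsv[...,1]>180)&(hsv[...,2]>200)
k,l,s_,c=cv2.connectedComponentsWithStats(m[250:300,200:265].astype(np.uint8))
for j in range(1,k):
    for z in(95,40): 
        P=px(t,*(c[j]+[200,250]),z)[:2]-A; print(s_[j,4],c[j]+[200,250],z,np.hypot(*P).round(1),'ang',np.arctan2(P@n,-P@e).round(3))
E
```

```text
[447.5  83.9 179.2] 19.0667
411 -7
7 [228.71428571 260.        ] 95 31.3 ang -1.204
7 [228.71428571 260.        ] 40 30.5 ang -1.53
15 [200.73333333 270.        ] 95 58.6 ang -3.125
15 [200.73333333 270.        ] 40 71.9 ang -3.129
```

View pics/m10.png

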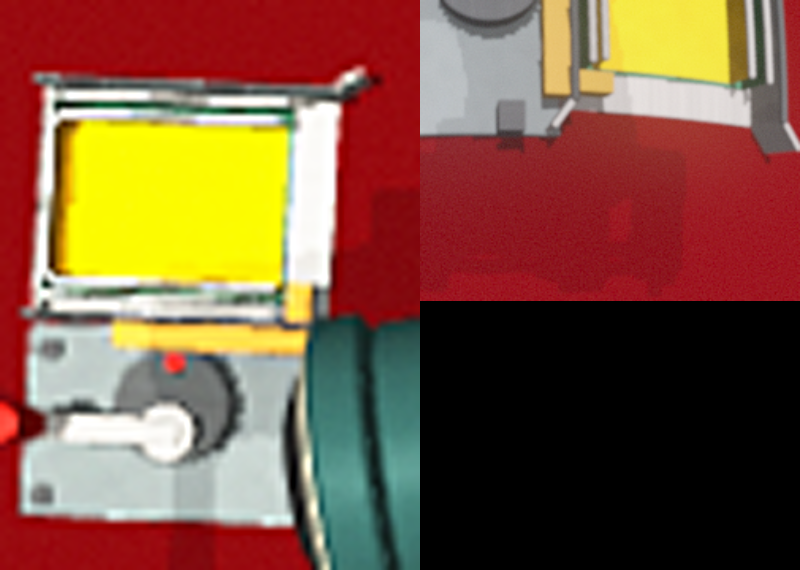

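The bolt is across the mouth (crop 300,300), clear of both nested trays. The red dot is squarely on the brass follower (crop 173,362), and the post reads about 3.15 rad. Handing in.

```bash
python3 -c "
from rig import job; print(job.hand_in())"
```

```text
the job is handed in; nothing more can be done
None
```

I slid the green tray fully home in the dock and the yellow tray fully home inside it, then turned the crank to about 3.15 rad, which shot the bolt across the mouth; the job is handed in at about 19 s, with no verdict returned.

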